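# Put the mixed-up gift tins into their own boxes

## Task

On the packing table the can and the two tins each stand in the wrong gift box: swap them round so that the round can stands in the round box, the square tin in the square box and the oblong tin in the oblong box, each upright in the middle of its box, with the tins turned in line with the sides of their boxes. To make room, set one of them down and let go of it on the middle of the black mat on the way; never put any of them on the bare, dirty tabletop. Set everything down gently, without dropping or toppling it, and leave the tape roll and the bottle where they are.

Things in the scene. Friction and masses are not known exactly. Their poses are not given: they have to be found in the camera images.
- can: closed aluminium drinks can with a plain paper band, standing upright; 56 mm in diameter (neck narrowing to 49 mm over the top 11 mm), 95 mm tall, about 0.3 kg, loose. Origin: centre of its underside; z up its axis. At the start it stands in one of the wrong boxes
- square_tin: closed square steel tin with a plain paper band, standing upright; 52 x 52 mm in plan, 80 mm tall, straight sides, about 0.3 kg, loose. Origin: centre of its underside; z up, x and y square to its sides. At the start it stands in one of the wrong boxes
- oblong_tin: closed oblong steel tin with a plain paper band, standing upright; 44 mm along its x, 84 mm along its y, 70 mm tall, straight sides, about 0.3 kg, loose. Origin: centre of its underside; z up. At the start it stands in one of the wrong boxes
- round_box: round open cardboard box bottom, 126 mm outside diameter, low rim 18 mm high and 3 mm thick, floor 4 mm thick: the round can's box. It is fixed to the table, whose top is at z = 0. Origin: centre of its underside, on the tabletop, z up
- square_box: square open cardboard box bottom, 116 x 116 mm outside, low rim 18 mm high and 4 mm thick, floor 4 mm thick: the square tin's box. It is fixed to the table, whose top is at z = 0. Origin: centre of its underside, on the tabletop, z up, x and y square to its sides
- oblong_box: oblong open cardboard box bottom, 100 mm along its x and 156 mm along its y outside, low rim 18 mm high and 4 mm thick, floor 4 mm thick: the oblong tin's box. It is fixed to the table, whose top is at z = 0. Origin: centre of its underside, on the tabletop, z up
- spare_mat: flat six-sided black rubber mat, 130 mm across flats, 6 mm thick, no rim, empty at the start: the clean parking spot. A thing set down within 40 mm of its centre stands properly on it. It is fixed to the table, whose top is at z = 0. Origin: centre of its underside, on the tabletop, z up
- tape_roll: bystander: roll of brown packing tape lying flat, 96 mm in diameter, 48 mm tall, loose. Origin: centre of its underside
- beer_bottle: bystander: brown glass bottle with a crown cap, standing upright, 62 mm in diameter, 190 mm tall, loose. Origin: centre of its underside
Not all that is in view belongs to the job. Leave any blue or yellow look-alike of the oblong_tin alone.

How it is judged:
By the outcome, as a careful person would: the job done as asked, in the order asked, and still so for the second after the job is handed in, with the robot touching nothing.
It also fails if it takes over 102 s, if anything falls off the work surface, if the arm or the gripper's body presses on something with over 40 N, if the wrist force passes 120 N, or if a joint passes its speed limit or range.

## Robot

A 6-joint arm with a two-finger parallel gripper is mounted at the origin on the work surface. World frame = base frame: x ahead of the robot, y to its left, z up, the work surface at z = 0. Lengths are in m, angles in rad, forces in N, time in s.
With the tool pointing down it reaches from about 0.25 to 0.775 m from the base axis. Payload 4 kg.
Tool frame: the origin (TCP) lies midway between the tips of the shut fingers; the grasp point (between the pads) lies 19 mm behind it; z points along the fingers, x is the direction in which the jaws open and shut, and the axes are right-handed (so a half turn about z gives the same grasp; the last joint's range is limited). The gripper opens to 94 mm and grips with 3 to 60 N. Pads are 16 mm wide; open, the fingers measure 119 mm over their backs; the gripper's body (75 mm by 177 mm) begins 78 mm behind the grasp point.
Start: joints at [1.201, 0.087, 1.371, -0, 1.684, -0.103], TCP at [0.145, 0.531, 0.206] pointing down, gripper open.
Joint ranges: [-3.1, 3.1], [-0.76, 2.03], [0.27, 2.55], [-1.08, 4.22], [0.17, 2.65], [-2.57, 2.57]. Speed limits (rad/s): [2.79, 2.79, 3.14, 3.14, 3.14, 3.14].

## Interface

Orientations are given as [roll, pitch, yaw] about the fixed x, y, z axes, in that order (R = Rz(yaw) Ry(pitch) Rx(roll)).
In Python, from bench import robot gives the robot as it stands.
- The arm moves only by the shell command python3 -m handwheel 'ROWS'. ROWS is a JSON object of lists of equal length, an entry for each row: "delta_pos": the shift along the tool's x, y, z in mm, a list of three; "rotation": the turn, a rotation vector about the tool's x, y, z in rad, a list of three; "claw": the closure, from -1 (fully open) to 1 (shut). In form: {"delta_pos": [[tx, ty, tz], ...], "rotation": [[wx, wy, wz], ...], "claw": [claw, ...]}. A call has exactly 8 rows; each row shifts and turns the commanded pose from where the row before left it, along the tool's axes as they then stand; what a row does not reach is not made up. A row lasts 1/8 s, in which the tool goes at most 62.5 mm and 10.7 degrees, less where a joint would pass 70% of its speed; a pose out of reach is approached as far as the arm can. A call with a gripper value outside its range is refused whole. The fingers move at their own pace and stop on an object; the grip force is fixed at half the most. Time passes only in rows, so rows that do not move let the fingers close, or fill a call up. It gives the time, the measured TCP pose, the force and the opening at its end, in the units of the state.
- robot.get_obs(): the state, without advancing time (a new reading comes with each control period).
- robot.snapshot(name): name is "scene" or "top"; returns a dict with "color" (480x640x3 uint8, red, green, blue), "intrinsics" (3x3 intrinsics, pixels), "k1" (the pictures are not rectified: a ray, as slopes to the right and down, at radius r is drawn at 1 + k1 r^2 times it, then the intrinsics apply), "eye" and "rotation" of the camera in the world. Camera axes: x right, y down, z forward; pixel columns grow to the right and rows downward; lengths in m; the calibration is good to about 2 mm. A picture is of the moment at which its call begins. There is no depth.
- robot.close_job(): hands the job in, once; it reports no verdict.
The state is a dict: "time": time; "joint_positions": joint angles; "qvel": joint speeds; "joint_torque": joint torques, N m; "tool_pos": TCP position; "ee_rot": TCP orientation; "wrist_force": force on the tool from outside, world axes, zero at the start; "wrist_torque": the same for the moment, N m; "width": finger opening in m.
Only numpy, scipy, OpenCV 4.12 (cv2) and the standard library are available. Lean on these libraries where they do the work, as an engineer would, in place of code of your own. Each camera call takes 0.05 s, during which the arm holds its last target.

## Working session

There is one attempt and no reset: what is moved stays moved. The work goes in short steps, Python scripts to look and compute and a shell command to move; the robot and the scene stay as the last step left them, time stands still between calls to the robot, and variables do not carry over. Pictures are saved under pics/ and viewed, and the job is handed in when it is done.

```bash
ls; mkdir -p pics; python3 - <<'E'
from bench import robot
import cv2
o=robot.get_obs(); print(o)
for n in ("scene","top"):
    s=robot.snapshot(n); cv2.imwrite(f"pics/{n}0.png",s["color"][:,:,::-1]); print(n,s["intrinsics"],s["k1"],s["eye"],s["rotation"])
E
```

```text
pics
{'time': 0.0, 'joint_positions': array([ 1.20090699e+00,  8.79493028e-02,  1.37223460e+00, -5.00293630e-05,
        1.68357050e+00, -1.03137161e-01]), 'qvel': array([ 2.17510287e-04,  1.53176432e-03,  1.27582948e-03, -7.11836478e-05,
        8.58526349e-04, -1.31184268e-03]), 'joint_torque': array([ 9.02823795e-04, -3.40177310e+01, -3.02438164e+01,  7.20583065e-02,
        3.26555280e-02, -1.39424951e-04]), 'tool_pos': array([0.14482585, 0.53003312, 0.20431725]), 'ee_rot': array([-3.14141955e+00,  2.15538176e-03,  1.30403876e+00]), 'wrist_force': array([0.17482174, 0.3271349 , 0.26008038]), 'wrist_torque': array([ 0.00958782, -0.08161246,  0.00904979]), 'width': 0.09417099812233844}
scene [[479.66380121   0.         313.96533721]
 [  0.         479.66380121 236.03458401]
 [  0.           0.           1.        ]] -0.017081669652498348 [1.00247852 0.53191556 0.99156806] [-2.55442045e+00  2.31010386e-03  2.33713050e+00]
top [[561.841042     0.         323.5145348 ]
 [  0.         561.841042   238.93204394]
 [  0.           0.           1.        ]] -0.13717178992330886 [0.38513752 0.06661022 1.11089338] [-3.01252917  0.01391168 -1.5588398 ]
```

View pics/scene0.png

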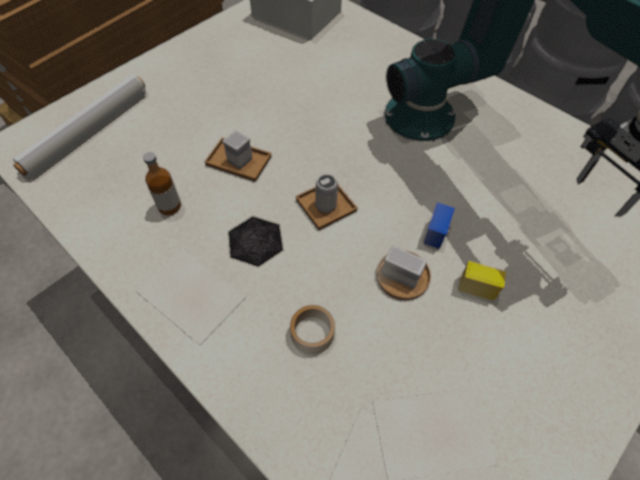

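View pics/top0.png

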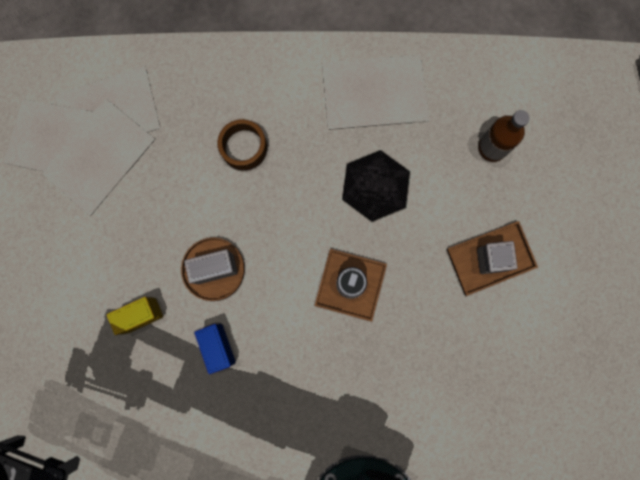

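```bash
cat > h.py <<'E'
import numpy as np, cv2
from scipy.spatial.transform import Rotation as R
from bench import robot
def snap(n,save=None):
    s=robot.snapshot(n)
    if save: cv2.imwrite(f"pics/{save}.png",s["color"][:,:,::-1])
    s["R"]=R.from_euler("xyz",s["rotation"]).as_matrix(); return s
def dirs(s,px):
    px=np.asarray(px,float).reshape(-1,1,2)
    u=cv2.undistortPoints(px,s["intrinsics"],np.array([s["k1"],0,0,0,0.]))[:,0]
    return np.c_[u,np.ones(len(u))]@s["R"].T
def plane(s,px,z):
    d=dirs(s,px); return s["eye"]+d*((z-s["eye"][2])/d[:,2])[:,None]
def tri(s1,p1,s2,p2):
    d1=dirs(s1,p1)[0];d2=dirs(s2,p2)[0]
    A=np.c_[d1,-d2];t=np.linalg.lstsq(A,np.array(s2["eye"])-s1["eye"],rcond=None)[0]
    a=s1["eye"]+t[0]*d1;b=s2["eye"]+t[1]*d2
    return (a+b)/2,np.linalg.norm(a-b)
def proj(s,P):
    P=np.asarray(P,float).reshape(-1,3);q=(P-s["eye"])@s["R"]
    return cv2.projectPoints(q,np.zeros(3),np.zeros(3),s["intrinsics"],np.array([s["k1"],0,0,0,0.]))[0][:,0]
E
python3 - <<'E'
from h import *
T=cv2.imread("pics/top0.png");S=cv2.imread("pics/scene0.png")
def crop(I,x,y,r,k): return cv2.resize(I[y-r:y+r,x-r:x+r],None,fx=k,fy=k,interpolation=cv2.INTER_CUBIC)
a=[crop(T,x,y,44,3) for x,y in((212,268),(351,284),(492,258))]
b=[crop(S,x,y,44,3) for x,y in((404,272),(327,203),(238,158))]
cv2.imwrite("pics/z0.png",np.vstack([np.hstack(a),np.hstack(b)]))
E
```

```text
(no output)
```

View pics/z0.png

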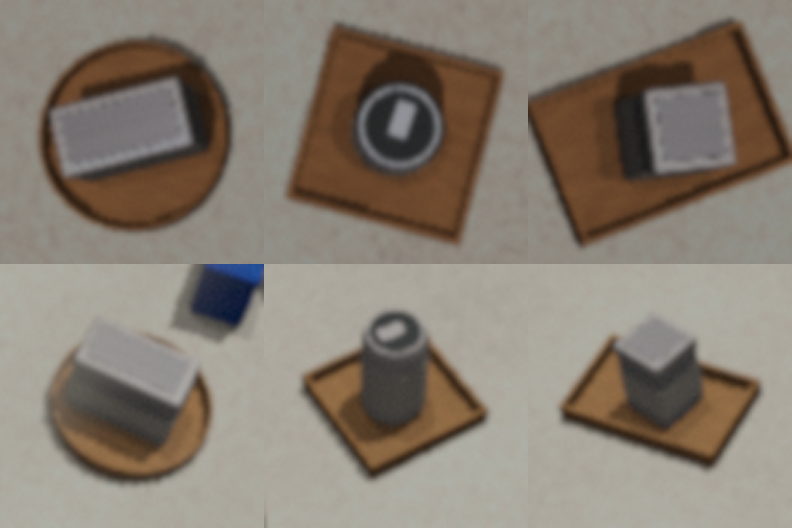

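The pictures show the oblong tin in the round box (top view ~212,268), the can in the square box (351,284), the square tin in the oblong box (492,258), and the mat at (377,186). Next I measure them.

```bash
cat > seg.py <<'E'
from h import *
def brown(img):  # bgr
    hsv=cv2.cvtColor(img,cv2.COLOR_BGR2HSV)
    return ((hsv[...,0]<22)&(hsv[...,1]>85)).astype(np.uint8)*255
def comp_at(mask,c,r=55):
    k=np.zeros_like(mask);cv2.circle(k,c,r,255,-1)
    n,l,st,ce=cv2.connectedComponentsWithStats(mask&k)
    i=1+np.argmax(st[1:,4]); return (l==i).astype(np.uint8)*255
def hullpts(m):
    c,_=cv2.findContours(m,cv2.RETR_EXTERNAL,cv2.CHAIN_APPROX_NONE)
    return cv2.convexHull(max(c,key=cv2.contourArea))[:,0].astype(float)
def rect(P):
    (cx,cy),(w,h),a=cv2.minAreaRect((P[:,:2]*1000).astype(np.float32))
    return np.round([cx,cy,w,h,a],1)
E
python3 - <<'E'
from seg import *
T=snap("top");S=snap("scene")
it=T["color"][:,:,::-1].copy();is_=S["color"][:,:,::-1].copy()
C={"round":((212,268),(404,275)),"square":((351,284),(327,205)),"oblong":((492,258),(238,160))}
for n,(a,b) in C.items():
    for nm,s,im,c in(("top",T,it,a),("scene",S,is_,b)):
        m=comp_at(brown(im),c,60);h=hullpts(m);P=plane(s,h,0.009)
        print(n,nm,"rect mm",rect(P),"circ",np.round(cv2.minEnclosingCircle((P[:,:2]*1000).astype(np.float32))[0],1))
        cv2.polylines(im,[h.astype(np.int32)],True,(255,0,255),1)
        # light top face inside the hull
        g=cv2.cvtColor(s["color"],cv2.COLOR_RGB2HSV); 
        k=np.zeros(m.shape,np.uint8);cv2.circle(k,c,45,255,-1)
        print("   gray V near:",g[c[1]-10,c[0]],g[c[1],c[0]])
# mat
for nm,s,im,c in(("top",T,it,(377,186)),("scene",S,is_,(256,241))):
    m=comp_at((im.max(2)<62).astype(np.uint8)*255,c,45);h=hullpts(m);P=plane(s,h,0.003)
    M=cv2.moments(h.astype(np.float32)); 
    Q=(P[:,:2]*1000).astype(np.float32);M=cv2.moments(Q);print("mat",nm,M["m10"]/M["m00"],M["m01"]/M["m00"],M["m00"])
    cv2.polylines(im,[h.astype(np.int32)],True,(255,0,255),1)
cv2.imwrite("pics/seg1.png",np.hstack([it[80:380,130:560],is_[90:390,150:500]]))
E
```

```text
round top rect mm [466.1 304.2 123.3 124.8   1. ] circ [466.5 303.5]
   gray V near: [158   9 120] [150   8 122]
round scene rect mm [478.9 327.6  66.9 122.8  61.2] circ [468.1 308.9]
   gray V near: [ 18   8 152] [15 24 63]
square top rect mm [438.8  29.8 116.2 117.   75.5] circ [438.3  30.1]
   gray V near: [114  13 101] [116  13 141]
square scene rect mm [437.8  27.8 120.6 118.3  75.4] circ [440.   29.2]
   gray V near: [15 16 64] [17 26 68]
oblong top rect mm [ 494.3 -251.8  100.9  158.8   21.4] circ [ 493.  -252.4]
   gray V near: [150   6 119] [170   6 124]
oblong scene rect mm [ 493.7 -253.8  106.1  159.1   21.3] circ [ 493.5 -254.5]
   gray V near: [ 6 18 70] [17 27 66]
mat top 639.4136643248795 -20.488726727007098 14211.71745701717
mat scene 640.1413625186972 -21.89711927696523 13448.074852515849
```

View pics/seg1.png

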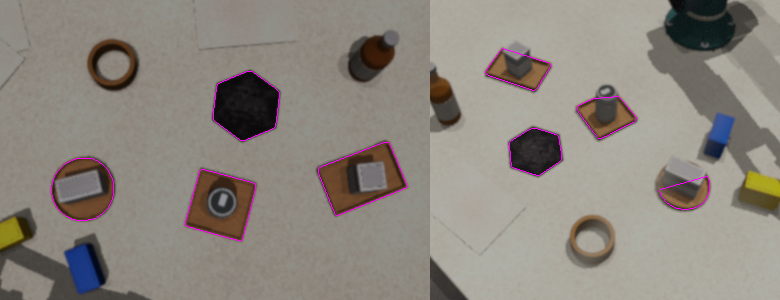

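```bash
python3 - <<'E'
import cv2,numpy as np
T=cv2.imread("pics/top0.png");S=cv2.imread("pics/scene0.png")
def p(I,pts):
    H=cv2.cvtColor(I,cv2.COLOR_BGR2HSV); print([H[y,x].tolist() for x,y in pts])
p(T,[(210,266),(198,262),(501,257),(509,250),(352,272),(342,283),(300,250),(226,262),(485,257)])
p(S,[(405,262),(396,256),(238,140),(230,140),(327,182),(325,177),(320,240),(404,250),(238,158),(370,260)])
def mask(I):
    H=cv2.cvtColor(I,cv2.COLOR_BGR2HSV); return ((H[...,1]<16)&(H[...,2]>95)).astype(np.uint8)*255
def crop(I,x,y,r,k): return cv2.resize(I[y-r:y+r,x-r:x+r],None,fx=k,fy=k,interpolation=cv2.INTER_NEAREST)
a=[crop(mask(T),x,y,44,3) for x,y in((212,268),(351,284),(492,258))]
b=[crop(mask(S),x,y,44,3) for x,y in((404,272),(327,203),(238,158))]
cv2.imwrite("pics/m1.png",np.vstack([np.hstack(a),np.hstack(b)]))
E
```

```text
[[143, 9, 120], [158, 9, 116], [158, 9, 118], [160, 6, 118], [110, 12, 65], [90, 18, 43], [19, 29, 143], [150, 4, 123], [0, 9, 30]]
[[8, 7, 151], [8, 7, 151], [0, 6, 139], [0, 4, 141], [15, 11, 140], [70, 10, 73], [21, 21, 172], [16, 20, 165], [19, 28, 72], [24, 21, 172]]
```

View pics/m1.png

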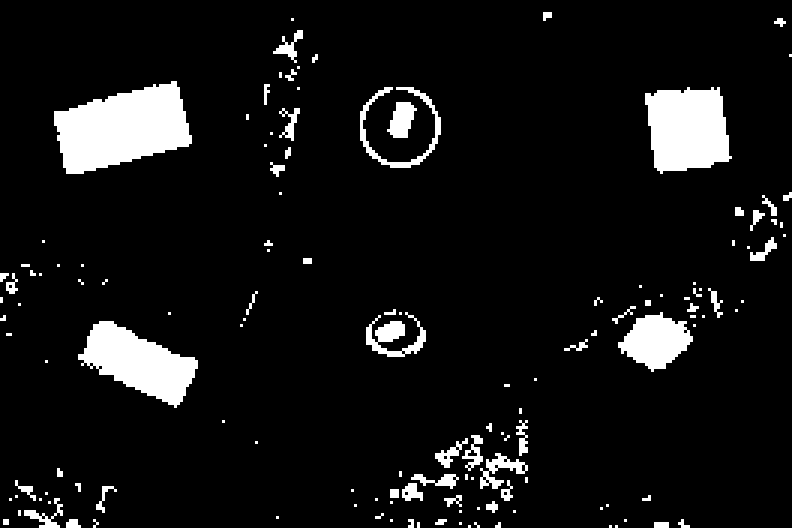

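```bash
cat >> seg.py <<'E'
def light(img):
    H=cv2.cvtColor(img,cv2.COLOR_BGR2HSV); return ((H[...,1]<16)&(H[...,2]>95)).astype(np.uint8)*255
def topface(img,c,r,op=True):
    m=light(img)
    if op: m=cv2.morphologyEx(m,cv2.MORPH_OPEN,np.ones((3,3),np.uint8))
    h=hullpts(comp_at(m,c,r))
    M=cv2.moments(h.astype(np.float32)); return h,(M["m10"]/M["m00"],M["m01"]/M["m00"])
E
python3 - <<'E'
from seg import *
T=snap("top");S=snap("scene")
it=T["color"][:,:,::-1].copy();is_=S["color"][:,:,::-1].copy()
for n,a,b,r,zt in(("oblong",(210,266),(405,265),30,.074),("can",(351,281),(327,182),16,.099),("square",(501,257),(238,142),17,.084)):
    ha,ca=topface(it,a,r,n!="can");hb,cb=topface(is_,b,r,n!="can")
    if n=="can":
        ca=cv2.fitEllipse(ha.astype(np.float32))[0];cb=cv2.fitEllipse(hb.astype(np.float32))[0]
    P,e=tri(T,ca,S,cb);print(n,np.round(P*1000,1),"gap mm",round(e*1000,1),ca,cb)
    print("  top rect",rect(plane(T,ha,P[2])),"ctr@nom",np.round(plane(T,ca,zt)*1000,1),"scene ctr@nom",np.round(plane(S,cb,zt)*1000,1),rect(plane(S,hb,zt)))
# box corners & mat corners height: triangulate hull corners (approx polygons)
def corners(h,k):
    for e in np.linspace(2,12,40):
        q=cv2.approxPolyDP(h.astype(np.float32).reshape(-1,1,2),e,True)[:,0]
        if len(q)<=k: return q
for n,a,b,k in(("square",(351,284),(327,205),4),("oblong",(492,258),(238,160),4),("mat",(377,186),(256,241),6)):
    f=(lambda im:(im.max(2)<62).astype(np.uint8)*255) if n=="mat" else brown
    A=corners(hullpts(comp_at(f(it),a,45 if n=="mat" else 60)),k);B=corners(hullpts(comp_at(f(is_),b,45 if n=="mat" else 60)),k)
    for p in A:
        w=plane(T,p,.01)[0];W=plane(S,B,.01);j=np.argmin(np.linalg.norm(W-w,axis=1))
        P,e=tri(T,p,S,B[j]);print(n,np.round(P*1000,1),round(e*1000,1))
E
```

```text
oblong [466.3 298.1  68.9] gap mm 0.0 (208.37949543746646, 266.2848452317051) (405.8906466833194, 260.32917013599774)
  top rect [466.4 298.5  41.9  81.6  15.3] ctr@nom [[465.9 296.9  74. ]] scene ctr@nom [[469.3 299.4  74. ]] [469.6 298.3  44.9  81.9  15.4]
can [439.5  30.1  95.4] gap mm 1.1 (351.7014465332031, 281.8095703125) (326.4881286621094, 182.03248596191406)
  top rect [438.9  29.9  47.   47.    0.6] ctr@nom [[439.   30.6  99. ]] scene ctr@nom [[442.1  31.6  99. ]] [445.   33.2  40.   46.1  21.7]
square [ 489.4 -247.2   84.2] gap mm 1.9 (500.74573154714994, 256.48358287365375) (236.25770796974984, 139.1221640488656)
  top rect [ 488.9 -246.8   49.7   48.2    6.4] ctr@nom [[ 488.8 -246.5   84. ]] scene ctr@nom [[ 489.7 -248.3   84. ]] [ 490.1 -248.7   57.2   58.3   13.9]
square [508.5  68.1   9.3] 1.4
square [476.7 -38.9  14.9] 0.9
square [364.8  -5.8 -13.1] 15.9
square [398.4  97.6  13.5] 2.4
oblong [ 565.8 -306.9    4.3] 3.9
oblong [ 476.8 -342.3    9.8] 3.3
oblong [ 420.6 -198.6   10.8] 3.0
oblong [ 513.  -164.2    7. ] 1.3
mat [710.4 -30.9   2.5] 0.9
mat [667.6 -88.    1.6] 0.1
mat [596.8 -79.   -2.2] 8.7
mat [569.7 -11.3   6. ] 7.4
mat [612.1  44.   -1.4] 3.9
mat [678.2  36.6  -1.7] 8.5
```

```bash
python3 -m handwheel '{"delta_pos": [[0,0,0],[0,0,0],[0,0,0],[0,0,0],[0,0,0],[0,0,0],[0,0,0],[0,0,0]], "rotation": [[0,0,0.163],[0,0,0.163],[0,0,0.163],[0,0,0.163],[0,0,0.163],[0,0,0.163],[0,0,0.163],[0,0,0.163]], "claw": [-1,-1,-1,-1,-1,-1,-1,-1]}'
python3 - <<'E'
from seg import *
T=snap("top");S=snap("scene")
# bystanders rough
print("bottle base/cap", np.round(plane(T,(490,155),0)*1000), np.round(tri(T,(521,118),S,(150,157))[0]*1000))
print("tape",np.round(plane(T,(242,144),.024)*1000),"blue",np.round(plane(T,(213,347),.07)*1000),"yellow",np.round(plane(T,(130,316),.07)*1000))
o=robot.get_obs();print(o["tool_pos"],o["ee_rot"],o["time"])
E
```

```text
time: 1.3
tool_pos: [0.145, 0.5305, 0.2054]
ee_rot: [3.141, 0.0, -0.005]
wrist_force: [0.1, 0.3, 0.3]
width: 0.0942
bottle base/cap [[ 707. -257.    0.]] [ 721. -260.  186.]
tape [[717. 250.  24.]] blue [[317. 284.  70.]] yellow [[370. 445.  70.]]
[0.14499769 0.53050429 0.20539528] [3.14147366e+00 3.82980099e-05 2.40932410e-04] 1.4
```

```bash
python3 -m handwheel '{"delta_pos": [[24,41,0],[24,41,0],[24,41,0],[24,41,0],[24,41,0],[24,41,0],[24,41,0],[24,41,0]], "rotation": [[0,0,0],[0,0,0],[0,0,0],[0,0,0],[0,0,0],[0,0,0],[0,0,0],[0,0,0]], "claw": [-1,-1,-1,-1,-1,-1,-1,-1]}'
python3 -m handwheel '{"delta_pos": [[25,43,0],[25,43,0],[25,43,0],[27,43,0],[0,0,0],[0,0,20],[0,0,20],[0,0,0]], "rotation": [[0,0,0],[0,0,0],[0,0,0],[0,0,0],[0,0,0],[0,0,0],[0,0,0],[0,0,0]], "claw": [-1,-1,-1,-1,-1,-1,-1,-1]}'
python3 - <<'E'
from seg import *
T=snap("top","top1");S=snap("scene","scene1")
for i in range(3):
    o=robot.get_obs();print(o["tool_pos"],o["ee_rot"],o["time"],o["qvel"].max())
E
```

```text
time: 2.4
tool_pos: [0.3376, 0.2012, 0.2057]
ee_rot: [-3.141, -0.001, 0.003]
wrist_force: [0.5, 0.1, 0.0]
width: 0.094
time: 3.4
tool_pos: [0.4374, 0.0315, 0.1639]
ee_rot: [-3.141, 0.004, 0.003]
wrist_force: [0.7, 0.1, 0.9]
width: 0.0939
[0.43891201 0.03122271 0.16609388] [-3.14133159e+00 -5.93545579e-04  2.02432837e-03] 3.5 0.0034515779363793095
[0.43891201 0.03122271 0.16609388] [-3.14133159e+00 -5.93545579e-04  2.02432837e-03] 3.5 0.0034515779363793095
[0.43891201 0.03122271 0.16609388] [-3.14133159e+00 -5.93545579e-04  2.02432837e-03] 3.5 0.0034515779363793095
```

View pics/top1.png

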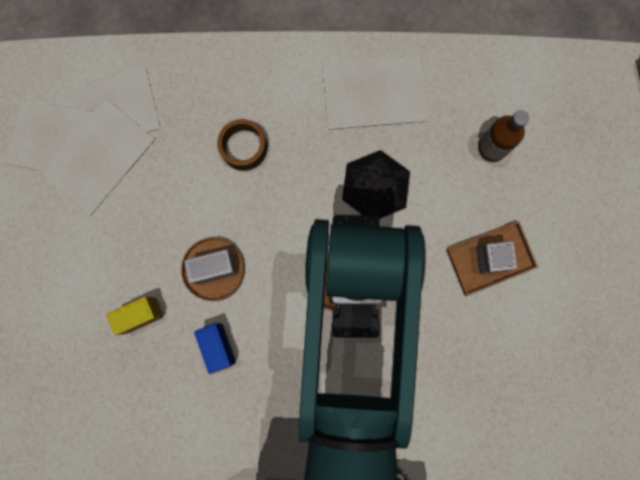

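View pics/scene1.png

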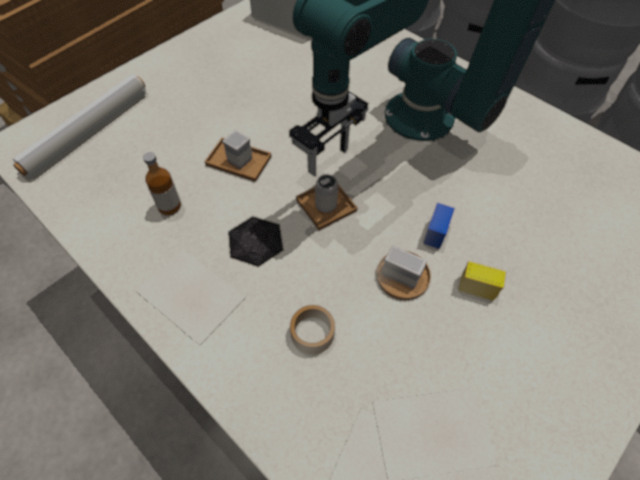

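The gripper straddles the can (fingers at about (313,165) and (347,140) in the scene view). I lower and grip it.

```bash
python3 -m handwheel '{"delta_pos": [[0,1,25],[0,0,30],[0,0,30],[0,0,25],[0,0,15],[0,0,5],[0,0,0],[0,0,0]], "rotation": [[0,0,0],[0,0,0],[0,0,0],[0,0,0],[0,0,0],[0,0,0],[0,0,0],[0,0,0]], "claw": [-1,-1,-1,-1,-1,-1,-1,-1]}'
python3 -m handwheel '{"delta_pos": [[0,0,0],[0,0,0],[0,0,0],[0,0,0],[0,0,0],[0,0,0],[0,0,0],[0,0,0]], "rotation": [[0,0,0],[0,0,0],[0,0,0],[0,0,0],[0,0,0],[0,0,0],[0,0,0],[0,0,0]], "claw": [0.1,0.3,1,1,1,1,1,1]}'
```

```text
time: 4.5
tool_pos: [0.44, 0.0296, 0.0366]
ee_rot: [3.142, -0.002, 0.0]
wrist_force: [-0.2, 0.4, 0.6]
width: 0.0938
time: 5.5
tool_pos: [0.4392, 0.0296, 0.0355]
ee_rot: [-3.141, -0.0, 0.0]
wrist_force: [1.0, -0.2, -0.8]
width: 0.056
```

```bash
python3 -m handwheel '{"delta_pos": [[0,0,-5],[0,0,-20],[0,0,-35],[40,10,0],[40,10,0],[40,10,0],[40,10,0],[40,10,0]], "rotation": [[0,0,0],[0,0,0],[0,0,0],[0,0,0],[0,0,0],[0,0,0],[0,0,0],[0,0,0]], "claw": [1,1,1,1,1,1,1,1]}'
python3 -m handwheel '{"delta_pos": [[0,0,0],[0,0,15],[0,0,20],[0,0,12],[0,0,5],[0,0,2],[0,0,1],[0,0,0]], "rotation": [[0,0,0],[0,0,0],[0,0,0],[0,0,0],[0,0,0],[0,0,0],[0,0,0],[0,0,0]], "claw": [1,1,1,1,1,1,1,1]}'
```

```text
time: 6.5
tool_pos: [0.6396, -0.0207, 0.0946]
ee_rot: [-3.141, 0.002, -0.0]
wrist_force: [0.1, -0.3, -2.1]
width: 0.0556
time: 7.5
tool_pos: [0.6394, -0.0205, 0.0411]
ee_rot: [3.142, -0.001, 0.0]
wrist_force: [-0.3, 1.1, -2.3]
width: 0.0558
```

```bash
python3 -m handwheel '{"delta_pos": [[0,0,0.5],[0,0,0.5],[0,0,0.5],[0,0,0.5],[0,0,0.5],[0,0,0],[0,0,0],[0,0,0]], "rotation": [[0,0,0],[0,0,0],[0,0,0],[0,0,0],[0,0,0],[0,0,0],[0,0,0],[0,0,0]], "claw": [1,1,1,1,1,1,1,1]}'
python3 - <<'E'
from h import *
snap("scene","s2");snap("top","t2");print(robot.get_obs()["wrist_force"],robot.get_obs()["tool_pos"])
a=cv2.imread("pics/s2.png")[130:290,160:400];cv2.imwrite("pics/s2c.png",cv2.resize(a,None,fx=3,fy=3,interpolation=cv2.INTER_CUBIC))
E
```

```text
time: 8.5
tool_pos: [0.639, -0.0204, 0.038]
ee_rot: [-3.142, -0.0, 0.0]
wrist_force: [0.5, 0.4, -2.7]
width: 0.0559
[-0.25901805  0.23088764 -2.12573931] [ 0.63903067 -0.02043007  0.03800235]
```

View pics/s2c.png

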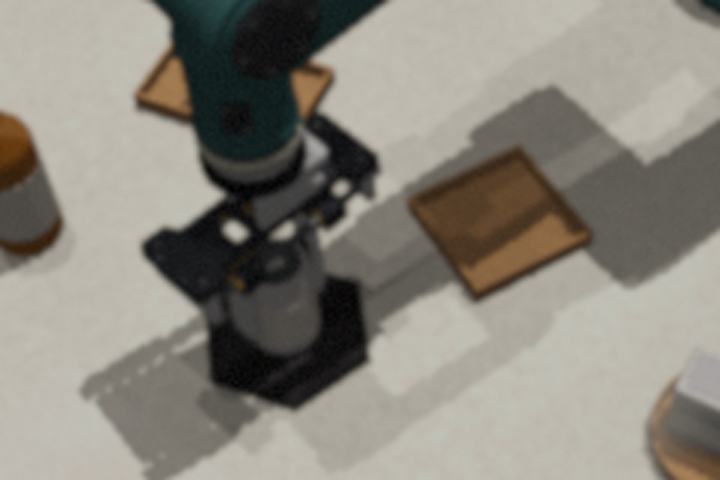

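The can hangs just above the middle of the mat at about (252,235) in the full image. The force still shows its weight, so I go a little lower.

```bash
python3 -m handwheel '{"delta_pos": [[0,0,0.5],[0,0,0],[0,0,0.5],[0,0,0],[0,0,0],[0,0,0],[0,0,0],[0,0,0]], "rotation": [[0,0,0],[0,0,0],[0,0,0],[0,0,0],[0,0,0],[0,0,0],[0,0,0],[0,0,0]], "claw": [1,1,1,1,1,1,1,1]}'
```

```text
time: 9.6
tool_pos: [0.6391, -0.0205, 0.0375]
ee_rot: [-3.142, -0.0, 0.0]
wrist_force: [-1.5, 0.2, 5.1]
width: 0.056
```

```bash
python3 -m handwheel '{"delta_pos": [[0,0,0],[0,0,0],[0,0,0],[0,0,0],[0,0,0],[0,0,-15],[0,0,-30],[0,0,-45]], "rotation": [[0,0,0],[0,0,0],[0,0,0],[0,0,0],[0,0,0],[0,0,0],[0,0,0],[0,0,0]], "claw": [-0.25,-0.35,-0.5,-0.8,-1,-1,-1,-1]}'
python3 -m handwheel '{"delta_pos": [[0,0,-45],[-12,20,0],[-25,38,0],[-25,38,0],[-25,38,0],[-25,38,0],[-25,38,0],[-13,17,0]], "rotation": [[0,0,0],[0,0,0],[0,0,0],[0,0,0],[0,0,0],[0,0,0],[0,0,0],[0,0,0]], "claw": [-1,-1,-1,-1,-1,-1,-1,-1]}'
python3 - <<'E'
from seg import *
T=snap("top","t3");S=snap("scene","s3");o=robot.get_obs();print(o["tool_pos"],o["ee_rot"],o["wrist_force"],o["width"])
it=T["color"][:,:,::-1].copy()
a=it[130:330,280:560];cv2.imwrite("pics/t3c.png",cv2.resize(a,None,fx=2.8,fy=2.8,interpolation=cv2.INTER_CUBIC))
a=cv2.imread("pics/s3.png")[110:270,130:370];cv2.imwrite("pics/s3c.png",cv2.resize(a,None,fx=3,fy=3,interpolation=cv2.INTER_CUBIC))
E
```

```text
time: 10.6
tool_pos: [0.6382, -0.0203, 0.1273]
ee_rot: [-3.141, 0.003, -0.0]
wrist_force: [0.2, -0.4, -0.3]
width: 0.0941
time: 11.6
tool_pos: [0.4864, -0.2495, 0.171]
ee_rot: [-3.141, 0.002, -0.003]
wrist_force: [-0.1, 0.1, 0.4]
width: 0.0934
[ 0.48672806 -0.24930276  0.17108631] [-3.14129159e+00  1.76009749e-03 -4.24033353e-03] [-0.08958843  0.37881291  0.49201705] 0.09387089654478444
```

View pics/t3c.png

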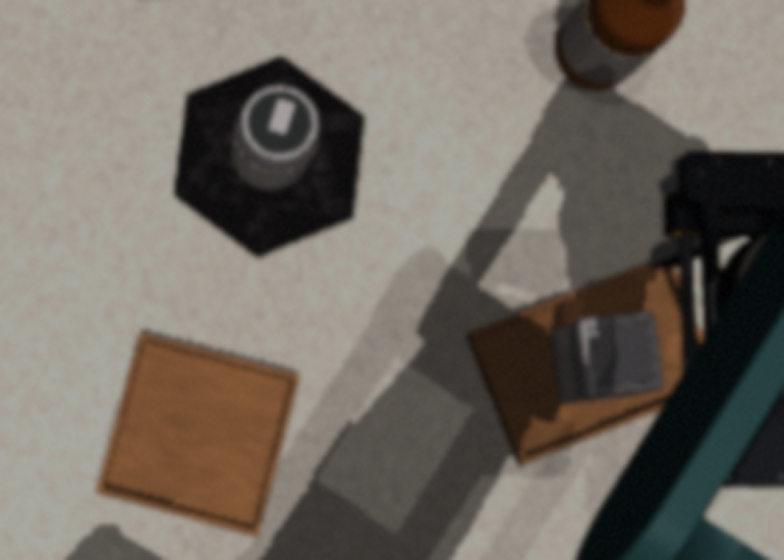

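View pics/s3c.png

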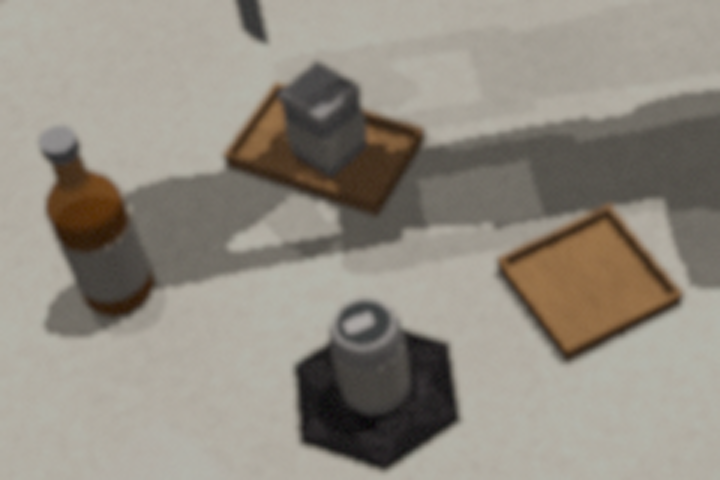

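The can stands upright in the middle of the mat (crop ~ (280,120)), and the square box is empty. Next is the square tin.

```bash
python3 -m handwheel '{"delta_pos": [[2,-2,0],[0,0,20],[0,0,30],[0,0,30],[0,0,30],[0,0,20],[0,0,7],[0,0,0]], "rotation": [[0,0,-0.112],[0,0,0],[0,0,0],[0,0,0],[0,0,0],[0,0,0],[0,0,0],[0,0,0]], "claw": [-1,-1,-1,-1,-1,-1,-1,-1]}'
python3 -m handwheel '{"delta_pos": [[0,0,0],[0,0,0],[0,0,0],[0,0,0],[0,0,0],[0,0,0],[0,0,0],[0,0,0]], "rotation": [[0,0,0],[0,0,0],[0,0,0],[0,0,0],[0,0,0],[0,0,0],[0,0,0],[0,0,0]], "claw": [-0.1,0.1,0.3,1,1,1,1,1]}'
```

```text
time: 12.7
tool_pos: [0.491, -0.2449, 0.0346]
ee_rot: [-3.141, 0.001, 0.113]
wrist_force: [-0.4, 0.1, 0.8]
width: 0.0938
time: 13.7
tool_pos: [0.4906, -0.2455, 0.0351]
ee_rot: [-3.142, 0.001, 0.112]
wrist_force: [-3.3, -0.2, 4.8]
width: 0.0516
```

```bash
python3 -m handwheel '{"delta_pos": [[0,0,-5],[0,0,-20],[0,0,-35],[0,0,0],[0,0,0],[-12,-25,0],[-20,-42,0],[-20,-42,0]], "rotation": [[0,0,0],[0,0,0],[0,0,0],[0,0,0.182],[0,0,0.183],[0,0,0],[0,0,0],[0,0,0]], "claw": [1,1,1,1,1,1,1,1]}'
python3 -m handwheel '{"delta_pos": [[-20,-42,0],[-20,-42,0],[-20,-42,0],[-7,-19,0],[0,0,0],[0,0,0],[0,0,0],[0,0,0]], "rotation": [[0,0,0],[0,0,0],[0,0,0],[0,0,0],[0,0,0],[0,0,0],[0,0,0],[0,0,0]], "claw": [1,1,1,1,1,1,1,1]}'
python3 - <<'E'
from seg import *
S=snap("scene","s4");T=snap("top","t4");o=robot.get_obs();print(o["tool_pos"],o["ee_rot"],o["wrist_force"],o["width"])
a=cv2.imread("pics/s4.png")[110:270,230:470];cv2.imwrite("pics/s4c.png",cv2.resize(a,None,fx=3,fy=3,interpolation=cv2.INTER_CUBIC))
E
```

```text
time: 14.7
tool_pos: [0.4679, -0.1254, 0.0942]
ee_rot: [-3.14, -0.0, -0.254]
wrist_force: [0.7, -0.1, -2.6]
width: 0.0521
time: 15.7
tool_pos: [0.4395, 0.0295, 0.0949]
ee_rot: [-3.142, 0.0, -0.254]
wrist_force: [-0.7, 0.6, -2.3]
width: 0.052
[0.4395127  0.02973021 0.09493339] [-3.14151036e+00 -1.14948421e-05 -2.54090306e-01] [-0.09771325  0.18531775 -2.38486825] 0.05211844553957834
```

View pics/s4c.png

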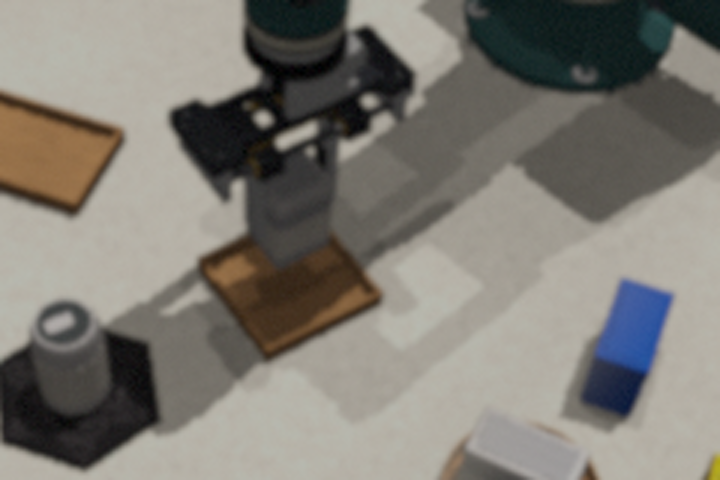

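The tin hangs in line over the square box (crop ~(290,250)). I lower it.

```bash
python3 -m handwheel '{"delta_pos": [[-0.7,-0.8,10],[0,0,18],[0,0,18],[0,0,8],[0,0,3],[0,0,1],[0,0,0.5],[0,0,0]], "rotation": [[0,0,0],[0,0,0],[0,0,0],[0,0,0],[0,0,0],[0,0,0],[0,0,0],[0,0,0]], "claw": [1,1,1,1,1,1,1,1]}'
python3 -m handwheel '{"delta_pos": [[0,0,0.5],[0,0,0],[0,0,0.5],[0,0,0],[0,0,0],[0,0,0],[0,0,0],[0,0,0]], "rotation": [[0,0,0],[0,0,0],[0,0,0],[0,0,0],[0,0,0],[0,0,0],[0,0,0],[0,0,0]], "claw": [1,1,1,1,1,1,1,1]}'
```

```text
time: 16.8
tool_pos: [0.4393, 0.0312, 0.037]
ee_rot: [-3.141, -0.001, -0.253]
wrist_force: [-0.2, -0.1, -2.6]
width: 0.0517
time: 17.8
tool_pos: [0.4389, 0.0312, 0.0355]
ee_rot: [-3.142, 0.0, -0.253]
wrist_force: [-1.0, -0.2, -2.5]
width: 0.0516
```

```bash
python3 -m handwheel '{"delta_pos": [[0,0,0.5],[0,0,0],[0,0,0.5],[0,0,0],[0,0,0],[0,0,0],[0,0,0],[0,0,0]], "rotation": [[0,0,0],[0,0,0],[0,0,0],[0,0,0],[0,0,0],[0,0,0],[0,0,0],[0,0,0]], "claw": [1,1,1,1,1,1,1,1]}'
```

```text
time: 18.8
tool_pos: [0.439, 0.0312, 0.0351]
ee_rot: [-3.141, -0.0, -0.253]
wrist_force: [-1.4, 0.5, 5.6]
width: 0.0519
```

```bash
python3 -m handwheel '{"delta_pos": [[0,0,0],[0,0,0],[0,0,0],[0,0,0],[0,0,0],[0,0,-15],[0,0,-30],[0,0,-45]], "rotation": [[0,0,0],[0,0,0],[0,0,0],[0,0,0],[0,0,0],[0,0,0],[0,0,0],[0,0,0]], "claw": [-0.2,-0.3,-0.5,-0.8,-1,-1,-1,-1]}'
python3 -m handwheel '{"delta_pos": [[0,0,-30],[0,0,0],[0,0,0],[0,0,0],[8,-20,0],[15,-40,0],[16,-40,0],[16,-40,0]], "rotation": [[0,0,0],[0,0,-0.173],[0,0,-0.173],[0,0,-0.174],[0,0,0],[0,0,0],[0,0,0],[0,0,0]], "claw": [-1,-1,-1,-1,-1,-1,-1,-1]}'
python3 -m handwheel '{"delta_pos": [[16,-40,0],[16,-40,0],[10,-30,0],[0,0,0],[0,0,0],[0,0,0],[0,0,0],[0,0,0]], "rotation": [[0,0,0],[0,0,0],[0,0,0],[0,0,0],[0,0,0],[0,0,0],[0,0,0],[0,0,0]], "claw": [-1,-1,-1,-1,-1,-1,-1,-1]}'
python3 - <<'E'
from seg import *
S=snap("scene","s5");T=snap("top","t5");o=robot.get_obs();print(o["tool_pos"],o["ee_rot"],o["wrist_force"],o["width"])
it=T["color"][:,:,::-1].copy()
m=comp_at(brown(it),(351,284),60);print("sqbox",rect(plane(T,hullpts(m),.009)))
h,c=topface(it,(352,282),20);print("sq tin",rect(plane(T,h,.084)))
a=it[130:330,160:440];cv2.imwrite("pics/t5c.png",cv2.resize(a,None,fx=2.8,fy=2.8,interpolation=cv2.INTER_CUBIC))
E
```

```text
time: 19.8
tool_pos: [0.4381, 0.0313, 0.1252]
ee_rot: [3.141, 0.002, -0.253]
wrist_force: [0.5, 0.7, 0.7]
width: 0.094
time: 20.8
tool_pos: [0.4554, 0.1821, 0.1559]
ee_rot: [3.142, -0.002, 0.267]
wrist_force: [-0.5, 0.6, 1.1]
width: 0.094
time: 21.8
tool_pos: [0.4666, 0.2974, 0.1547]
ee_rot: [-3.142, -0.0, 0.266]
wrist_force: [0.9, 0.2, -0.4]
width: 0.0942
[0.46655645 0.29762039 0.15454867] [-3.14152507e+00 -6.07684811e-05  2.66497182e-01] [-1.20562336 -0.05411583  1.29113646] 0.09408073033281651
sqbox [438.6  30.1 116.5 117.4  75.6]
sq tin [437.6  29.   50.3  51.1  75.6]
```

View pics/t5c.png

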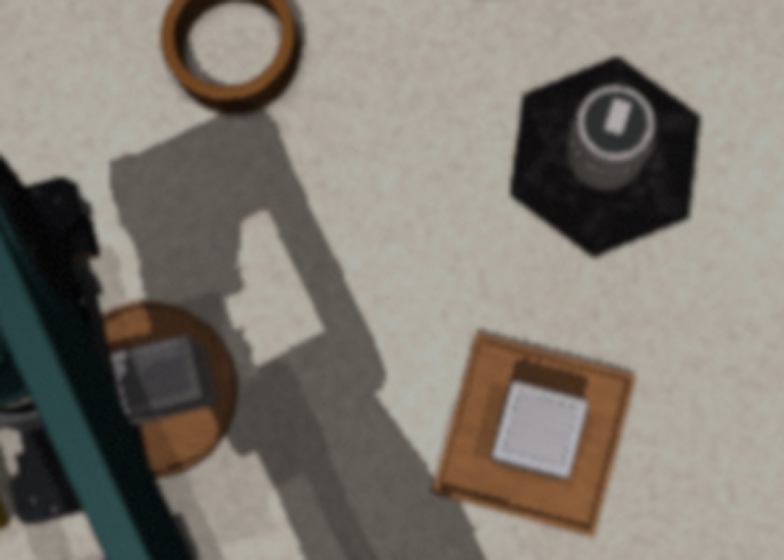

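View pics/s5.png

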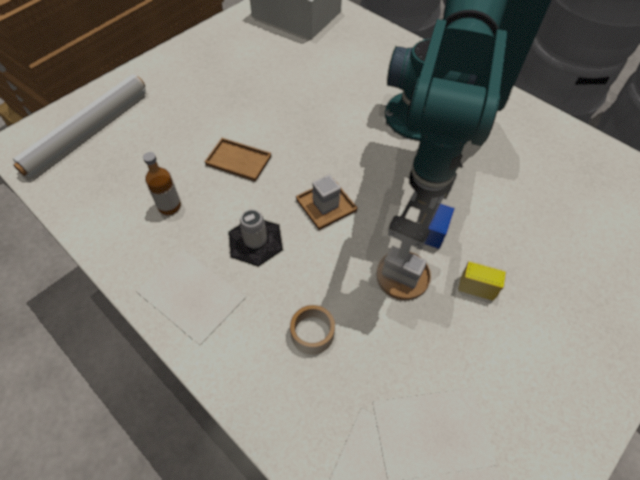

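The square tin stands centred (within ~1.5 mm) and in line with its box. The gripper is over the oblong tin, so I lower and grip it.

```bash
python3 -m handwheel '{"delta_pos": [[0,-0.5,15],[0,0,30],[0,0,30],[0,0,28],[0,0,17],[0,0,5],[0,0,0],[0,0,0]], "rotation": [[0,0,0],[0,0,0],[0,0,0],[0,0,0],[0,0,0],[0,0,0],[0,0,0],[0,0,0]], "claw": [-1,-1,-1,-1,-1,-1,-1,-1]}'
python3 -m handwheel '{"delta_pos": [[0,0,0],[0,0,0],[0,0,0],[0,0,0],[0,0,0],[0,0,0],[0,0,0],[0,0,0]], "rotation": [[0,0,0],[0,0,0],[0,0,0],[0,0,0],[0,0,0],[0,0,0],[0,0,0],[0,0,0]], "claw": [-0.1,0.1,0.2,0.5,1,1,1,1]}'
```

```text
time: 22.9
tool_pos: [0.4673, 0.2989, 0.0308]
ee_rot: [-3.141, -0.003, 0.267]
wrist_force: [-0.5, 0.7, -0.1]
width: 0.0938
time: 23.9
tool_pos: [0.4665, 0.2985, 0.0295]
ee_rot: [-3.141, -0.0, 0.267]
wrist_force: [0.3, -0.4, -0.3]
width: 0.0437
```

```bash
python3 -m handwheel '{"delta_pos": [[0,0,-5],[0,0,-25],[0,0,-45],[0,0,-40],[0,0,-15],[-8,22,0],[-15,45,0],[-15,45,0]], "rotation": [[0,0,0],[0,0,0],[0,0,0],[0,0,0],[0,0,-0.107],[0,0,0],[0,0,0],[0,0,0]], "claw": [1,1,1,1,1,1,1,1]}'
python3 -m handwheel '{"delta_pos": [[-15,45,0],[-15,45,0],[-15,45,0],[-15,45,0],[-15,45,0],[-15,45,0],[-15,45,0],[-15,45,0]], "rotation": [[0,0,0],[0,0,0],[0,0,0],[0,0,0],[0,0,0],[0,0,0],[0,0,0],[0,0,0]], "claw": [1,1,1,1,1,1,1,1]}'
python3 -m handwheel '{"delta_pos": [[-15,45,0],[-2,6,0],[0,0,0],[0,0,10],[0,0,25],[0,0,25],[0,0,10],[0,0,0]], "rotation": [[0,0,0],[0,0,0],[0,0,0],[0,0,0],[0,0,0],[0,0,0],[0,0,0],[0,0,0]], "claw": [1,1,1,1,1,1,1,1]}'
python3 - <<'E'
from seg import *
S=snap("scene","s6");T=snap("top","t6");o=robot.get_obs();print(o["tool_pos"],o["ee_rot"],o["wrist_force"],o["width"])
it=T["color"][:,:,::-1].copy()
m=comp_at(brown(S["color"][:,:,::-1].copy()),(238,160),50)
a=cv2.imread("pics/s6.png")[90:250,130:370];b=it[130:330,360:640]
cv2.imwrite("pics/s6c.png",np.hstack([cv2.resize(a,(390,260)),cv2.resize(b,(390,260))]))
E
```

```text
time: 24.9
tool_pos: [0.4713, 0.1792, 0.159]
ee_rot: [-3.142, 0.001, 0.375]
wrist_force: [0.7, 0.5, -1.1]
width: 0.0434
time: 25.9
tool_pos: [0.4912, -0.1999, 0.159]
ee_rot: [-3.14, 0.001, 0.374]
wrist_force: [0.2, -0.4, -2.7]
width: 0.044
time: 26.9
tool_pos: [0.4941, -0.2512, 0.0886]
ee_rot: [-3.14, 0.001, 0.375]
wrist_force: [0.4, -0.1, -2.9]
width: 0.0441
[ 0.49519598 -0.25228728  0.09050111] [ 3.14021633e+00 -1.13386828e-03  3.74694868e-01] [ 0.11816311  0.49837222 -2.79220683] 0.0438068066057737
```

View pics/s6c.png

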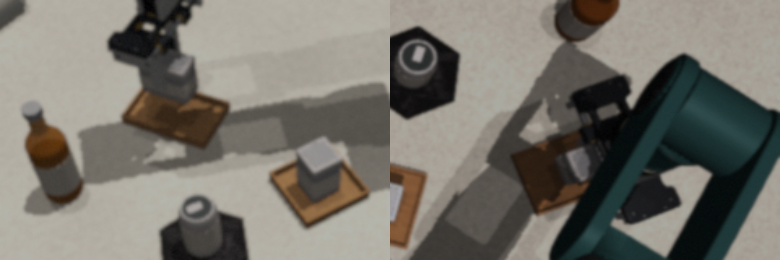

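The oblong tin hangs in line over its box, so I lower it.

```bash
python3 -m handwheel '{"delta_pos": [[-0.5,0.5,10],[0,0,18],[0,0,18],[0,0,8],[0,0,3],[0,0,1],[0,0,0.5],[0,0,0]], "rotation": [[0,0,0],[0,0,0],[0,0,0],[0,0,0],[0,0,0],[0,0,0],[0,0,0],[0,0,0]], "claw": [1,1,1,1,1,1,1,1]}'
python3 -m handwheel '{"delta_pos": [[0,0,0.5],[0,0,0],[0,0,0.5],[0,0,0],[0,0,0.5],[0,0,0],[0,0,0],[0,0,0]], "rotation": [[0,0,0],[0,0,0],[0,0,0],[0,0,0],[0,0,0],[0,0,0],[0,0,0],[0,0,0]], "claw": [1,1,1,1,1,1,1,1]}'
```

```text
time: 28.0
tool_pos: [0.4946, -0.2532, 0.0315]
ee_rot: [3.141, -0.001, 0.374]
wrist_force: [0.2, 1.3, -3.9]
width: 0.0439
time: 29.0
tool_pos: [0.4943, -0.253, 0.0295]
ee_rot: [3.142, -0.0, 0.374]
wrist_force: [-0.9, -0.0, -3.4]
width: 0.044
```

```bash
python3 -m handwheel '{"delta_pos": [[0,0,0.5],[0,0,0],[0,0,0.5],[0,0,0],[0,0,0],[0,0,0],[0,0,0],[0,0,0]], "rotation": [[0,0,0],[0,0,0],[0,0,0],[0,0,0],[0,0,0],[0,0,0],[0,0,0],[0,0,0]], "claw": [1,1,1,1,1,1,1,1]}'
```

```text
time: 30.0
tool_pos: [0.4943, -0.2531, 0.0295]
ee_rot: [3.141, -0.0, 0.374]
wrist_force: [-1.8, 1.5, 5.2]
width: 0.0438
```

```bash
python3 -m handwheel '{"delta_pos": [[0,0,0],[0,0,0],[0,0,0],[0,0,0],[0,0,0],[0,0,-15],[0,0,-30],[0,0,-45]], "rotation": [[0,0,0],[0,0,0],[0,0,0],[0,0,0],[0,0,0],[0,0,0],[0,0,0],[0,0,0]], "claw": [0.05,-0.1,-0.3,-0.6,-1,-1,-1,-1]}'
python3 -m handwheel '{"delta_pos": [[0,0,-40],[0,0,0],[0,0,0],[12,-20,0],[24,-40,0],[24,-40,0],[24,-40,0],[24,-40,0]], "rotation": [[0,0,0],[0,0,0.187],[0,0,0.187],[0,0,0],[0,0,0],[0,0,0],[0,0,0],[0,0,0]], "claw": [-1,-1,-1,-1,-1,-1,-1,-1]}'
python3 -m handwheel '{"delta_pos": [[24,-40,0],[12,-12,0],[0,0,0],[0,0,0],[0,0,0],[0,0,0],[0,0,0],[0,0,0]], "rotation": [[0,0,0],[0,0,0],[0,0,0],[0,0,0],[0,0,0],[0,0,0],[0,0,0],[0,0,0]], "claw": [-1,-1,-1,-1,-1,-1,-1,-1]}'
python3 - <<'E'
from seg import *
S=snap("scene","s7");T=snap("top","t7");o=robot.get_obs();print(o["tool_pos"],o["ee_rot"],o["wrist_force"],o["width"])
it=T["color"][:,:,::-1].copy()
m=comp_at(brown(it),(492,258),60);print("obbox",rect(plane(T,hullpts(m),.009)))
h,c=topface(it,(496,257),32);print("ob tin",rect(plane(T,h,.074)))
t5=cv2.imread("pics/t5.png");m=light(t5);h=hullpts(comp_at(m,(380,173),17));print("can",rect(plane(T,h,.101)))
m=comp_at(brown(it),(212,268),60);P=plane(T,hullpts(m),.009);print("round",rect(P),cv2.minEnclosingCircle((P[:,:2]*1000).astype(np.float32)))
a=it[130:330,160:560];cv2.imwrite("pics/t7c.png",cv2.resize(a,None,fx=2,fy=2,interpolation=cv2.INTER_CUBIC))
E
```

```text
time: 31.0
tool_pos: [0.4935, -0.2525, 0.119]
ee_rot: [-3.14, 0.001, 0.374]
wrist_force: [-0.7, 0.1, 0.5]
width: 0.0938
time: 32.0
tool_pos: [0.6032, -0.0718, 0.16]
ee_rot: [3.141, -0.002, -0.0]
wrist_force: [-0.1, -0.4, 0.1]
width: 0.0938
time: 33.0
tool_pos: [0.6382, -0.0212, 0.1585]
ee_rot: [-3.142, -0.0, -0.0]
wrist_force: [-0.2, -0.6, 0.1]
width: 0.0938
[ 0.63822364 -0.02104498  0.15845519] [-3.14151539e+00  2.44165179e-05 -3.85656467e-05] [-0.52835641  0.22699109  0.17764116] 0.09411781216100497
obbox [ 494.2 -251.8  100.8  158.7   21.5]
ob tin [ 494.1 -251.    41.5   81.8   21.8]
can [638.3 -19.7  49.6  49.2  63.4]
round [466.1 303.3 123.4 122.7   1.6] ((466.5234069824219, 303.5162658691406), 63.19013214111328)
```

View pics/t7c.png

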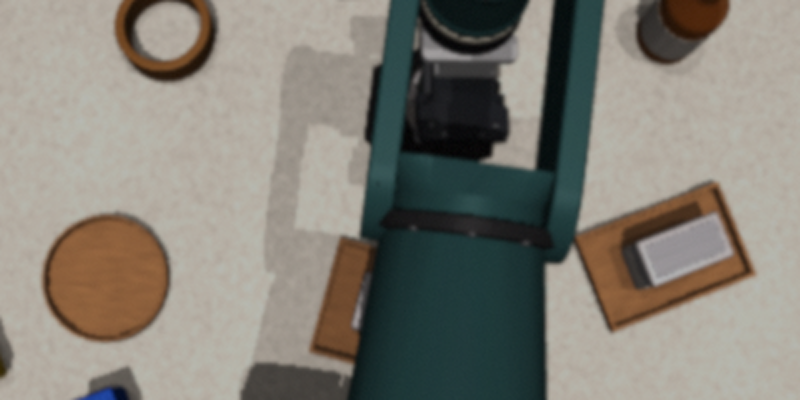

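View pics/s7.png

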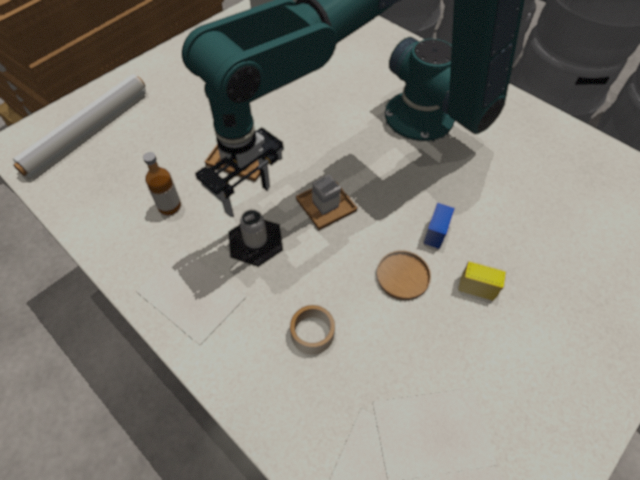

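The oblong tin is centred and in line with its box, and the round box is empty. I pick up the can from the mat.

```bash
python3 -m handwheel '{"delta_pos": [[0.5,-0.7,15],[0,0,30],[0,0,30],[0,0,26],[0,0,15],[0,0,5],[0,0,0],[0,0,0]], "rotation": [[0,0,0],[0,0,0],[0,0,0],[0,0,0],[0,0,0],[0,0,0],[0,0,0],[0,0,0]], "claw": [-1,-1,-1,-1,-1,-1,-1,-1]}'
python3 -m handwheel '{"delta_pos": [[0,0,0],[0,0,0],[0,0,0],[0,0,0],[0,0,0],[0,0,0],[0,0,0],[0,0,0]], "rotation": [[0,0,0],[0,0,0],[0,0,0],[0,0,0],[0,0,0],[0,0,0],[0,0,0],[0,0,0]], "claw": [-0.1,0.1,0.2,0.5,1,1,1,1]}'
python3 - <<'E'
from seg import *
S=snap("scene");im=S["color"][:,:,::-1].copy()
P=plane(S,hullpts(comp_at(brown(im),(404,275),40)),.009);print("round scene",rect(P),cv2.fitEllipse((P[:,:2]*1000).astype(np.float32)));print(robot.get_obs()["tool_pos"])
E
```

```text
time: 34.1
tool_pos: [0.6397, -0.0204, 0.0389]
ee_rot: [3.141, -0.003, 0.0]
wrist_force: [0.6, -0.0, 0.1]
width: 0.0939
time: 35.1
tool_pos: [0.6389, -0.0203, 0.0375]
ee_rot: [-3.142, -0.0, -0.0]
wrist_force: [0.4, 0.1, -0.4]
width: 0.0555
round scene [467.4 304.4 116.9 120.4  43.8] ((466.80908203125, 303.77392578125), (117.40271759033203, 126.48760986328125), 92.60282897949219)
[ 0.63892704 -0.0203022   0.03754081]
```

```bash
python3 -m handwheel '{"delta_pos": [[0,0,-5],[0,0,-25],[0,0,-40],[-10,-20,0],[-20,-38,0],[-20,-38,0],[-20,-38,0],[-20,-38,0]], "rotation": [[0,0,0],[0,0,0],[0,0,0],[0,0,0],[0,0,0],[0,0,0],[0,0,0],[0,0,0]], "claw": [1,1,1,1,1,1,1,1]}'
python3 -m handwheel '{"delta_pos": [[-20,-38,0],[-20,-38,0],[-20,-38,0],[-22,-38,0],[0,0,0],[0,0,0],[0,0,0],[0,0,0]], "rotation": [[0,0,0],[0,0,0],[0,0,0],[0,0,0],[0,0,0],[0,0,0],[0,0,0],[0,0,0]], "claw": [1,1,1,1,1,1,1,1]}'
python3 - <<'E'
from h import *
S=snap("scene","s8");o=robot.get_obs();print(o["tool_pos"],o["ee_rot"],o["wrist_force"],o["width"])
cv2.imwrite("pics/s8c.png",cv2.resize(cv2.imread("pics/s8.png")[170:330,300:540],None,fx=3,fy=3))
E
```

```text
time: 36.15
tool_pos: [0.5455, 0.1538, 0.1048]
ee_rot: [-3.141, 0.005, 0.001]
wrist_force: [0.5, 0.6, -3.4]
width: 0.0557
time: 37.15
tool_pos: [0.4671, 0.3028, 0.1072]
ee_rot: [3.141, 0.0, -0.002]
wrist_force: [0.6, -0.1, -2.1]
width: 0.0556
[0.46717744 0.30293178 0.10736766] [ 3.14157747e+00  1.08285661e-04 -1.53842099e-03] [ 0.84105491 -0.0148585  -2.04321376] 0.05563626973995952
```

View pics/s8c.png

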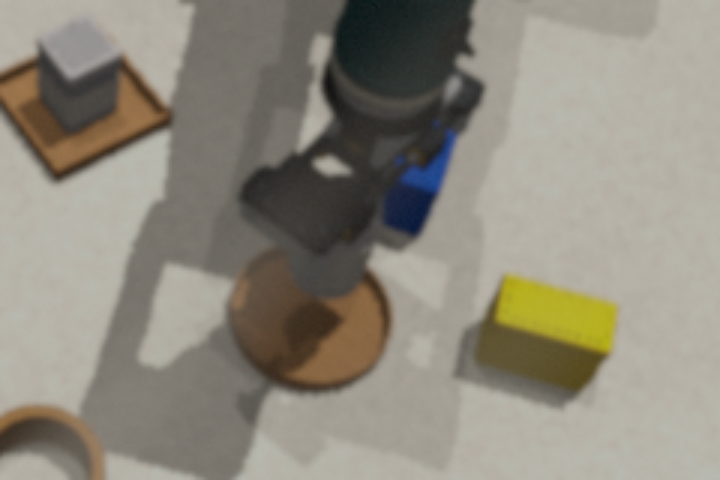

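The can hangs over the round box. I lower it.

```bash
python3 -m handwheel '{"delta_pos": [[-0.5,-0.6,12],[0,0,20],[0,0,20],[0,0,11],[0,0,4],[0,0,1.5],[0,0,1],[0,0,0]], "rotation": [[0,0,0],[0,0,0],[0,0,0],[0,0,0],[0,0,0],[0,0,0],[0,0,0],[0,0,0]], "claw": [1,1,1,1,1,1,1,1]}'
python3 -m handwheel '{"delta_pos": [[0,0,0.5],[0,0,0],[0,0,0.5],[0,0,0],[0,0,0.5],[0,0,0],[0,0,0],[0,0,0]], "rotation": [[0,0,0],[0,0,0],[0,0,0],[0,0,0],[0,0,0],[0,0,0],[0,0,0],[0,0,0]], "claw": [1,1,1,1,1,1,1,1]}'
```

```text
time: 38.2
tool_pos: [0.4666, 0.3045, 0.0386]
ee_rot: [-3.141, -0.001, 0.0]
wrist_force: [-0.8, 0.7, -2.7]
width: 0.0558
time: 39.2
tool_pos: [0.4663, 0.3043, 0.0365]
ee_rot: [-3.141, -0.0, 0.0]
wrist_force: [0.6, 0.8, -2.1]
width: 0.0557
```

```bash
python3 -m handwheel '{"delta_pos": [[0,0,0.5],[0,0,0],[0,0,0.5],[0,0,0],[0,0,0],[0,0,0],[0,0,0],[0,0,0]], "rotation": [[0,0,0],[0,0,0],[0,0,0],[0,0,0],[0,0,0],[0,0,0],[0,0,0],[0,0,0]], "claw": [1,1,1,1,1,1,1,1]}'
```

```text
time: 40.2
tool_pos: [0.4663, 0.3043, 0.0355]
ee_rot: [-3.142, -0.0, 0.0]
wrist_force: [-0.7, 0.1, -2.7]
width: 0.056
```

```bash
python3 -m handwheel '{"delta_pos": [[0,0,0.5],[0,0,0],[0,0,0.3],[0,0,0],[0,0,0],[0,0,0],[0,0,0],[0,0,0]], "rotation": [[0,0,0],[0,0,0],[0,0,0],[0,0,0],[0,0,0],[0,0,0],[0,0,0],[0,0,0]], "claw": [1,1,1,1,1,1,1,1]}'
```

```text
time: 41.2
tool_pos: [0.4663, 0.3043, 0.0354]
ee_rot: [-3.141, -0.0, -0.0]
wrist_force: [-3.1, -2.7, 5.4]
width: 0.0558
```

```bash
python3 -m handwheel '{"delta_pos": [[0,0,0],[0,0,0],[0,0,0],[0,0,0],[0,0,0],[0,0,-15],[0,0,-30],[0,0,-45]], "rotation": [[0,0,0],[0,0,0],[0,0,0],[0,0,0],[0,0,0],[0,0,0],[0,0,0],[0,0,0]], "claw": [-0.25,-0.35,-0.5,-0.8,-1,-1,-1,-1]}'
python3 -m handwheel '{"delta_pos": [[0,0,-45],[0,0,-30],[-20,-15,0],[-40,-30,0],[-40,-30,0],[-40,-30,0],[-40,-30,0],[-20,-15,0]], "rotation": [[0,0,0],[0,0,0],[0,0,0],[0,0,0],[0,0,0],[0,0,0],[0,0,0],[0,0,0]], "claw": [-1,-1,-1,-1,-1,-1,-1,-1]}'
python3 - <<'E'
from seg import *
T=snap("top","t9");S=snap("scene","s9");o=robot.get_obs();print(o["tool_pos"],o["wrist_force"],o["time"])
it=T["color"][:,:,::-1].copy()
h,c=topface(it,(501,257),32);print("ob tin",rect(plane(T,h,.074)))
h,c=topface(it,(352,282),20);print("sq tin",rect(plane(T,h,.084)))
h=hullpts(comp_at(light(it),(209,263),17));print("can",rect(plane(T,h,.099)))
E
```

```text
time: 42.2
tool_pos: [0.4655, 0.3039, 0.1252]
ee_rot: [3.141, 0.002, -0.0]
wrist_force: [0.4, -0.4, -0.3]
width: 0.0946
time: 43.2
tool_pos: [0.2642, 0.4557, 0.2012]
ee_rot: [-3.14, -0.001, 0.003]
wrist_force: [-0.7, -0.3, 0.3]
width: 0.0941
[0.26436627 0.45569079 0.20104599] [ 0.03708767  0.27824786 -0.02513407] 43.3
ob tin [ 494.1 -251.7   41.5   80.6   21.1]
sq tin [437.4  28.9  50.   51.   76.2]
can [470.1 304.3  12.   21.8  71.2]
```

View pics/t9.png

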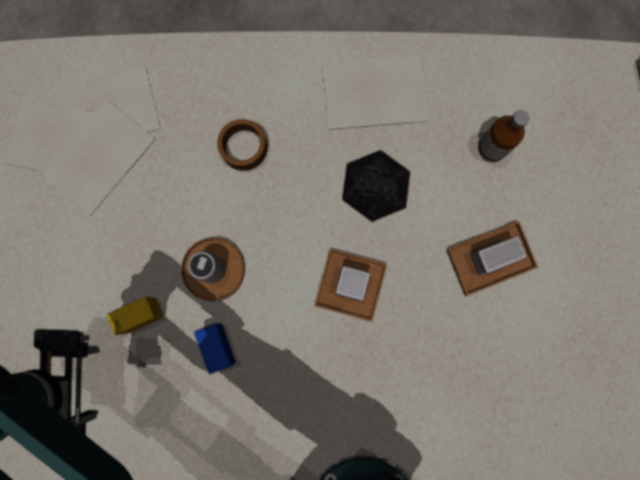

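View pics/s9.png

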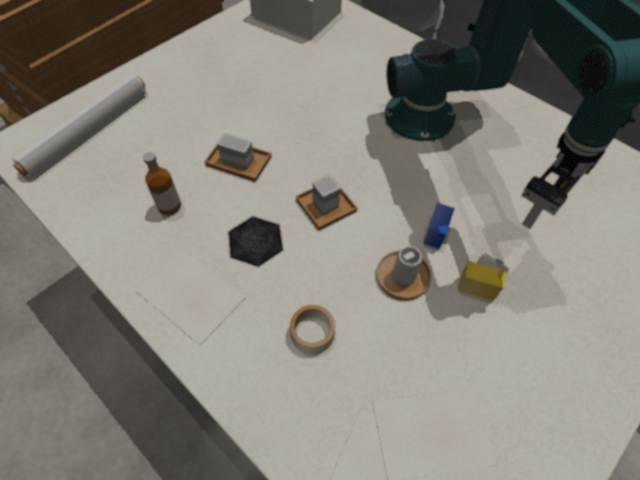

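Everything stands upright in its box and the bystanders are unmoved. The can measurement caught only its tab at (203,264), so I redo that one.

```bash
python3 - <<'E'
from seg import *
T=snap("top");it=T["color"][:,:,::-1].copy()
H=cv2.cvtColor(it,cv2.COLOR_BGR2HSV)
m=((H[...,1]<25)&(H[...,2]>80)).astype(np.uint8)*255
for v in (75,80,85,90):
    m=((H[...,1]<25)&(H[...,2]>v)).astype(np.uint8)*255
    k=np.zeros_like(m);cv2.circle(k,(203,265),17,255,-1);m&=k
    h=cv2.convexHull(cv2.findNonZero(m))[:,0].astype(float);print(v,rect(plane(T,h,.099)))
cv2.imwrite("pics/c9.png",cv2.resize(it[228:308,165:260],None,fx=6,fy=6,interpolation=cv2.INTER_CUBIC))
E
```

```text
75 [465.2 304.2  49.5  46.3   2. ]
80 [465.2 304.2  49.5  46.3   2. ]
85 [465.7 304.   48.4  47.1  20.8]
90 [465.3 304.2  45.9  47.9  64.6]
```

View pics/c9.png

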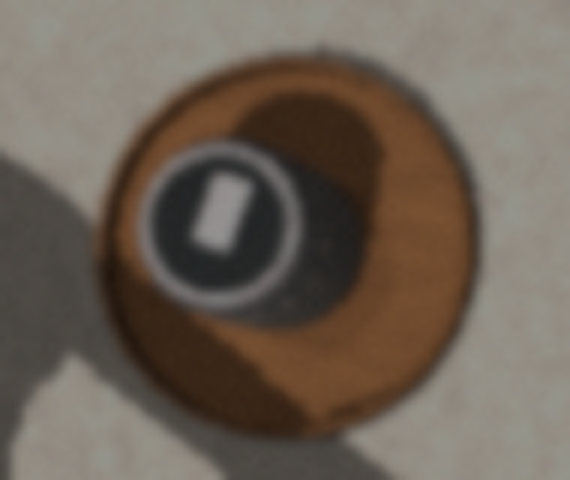

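The can's rim centre is at (465.4, 304.1), against a box centre of (466.5, 303.6), so it is upright and centred.

```bash
python3 -c "
from bench import robot
print(robot.close_job())"
```

```text
the job is handed in; nothing more can be done
None
```

The swap is done and handed in at about 43 s of the 102 s allowed. The order was:
1. I set the can down on the middle of the black mat and let go of it.
2. The square tin went from the oblong box to the square box.
3. The oblong tin went from the round box to the oblong box.
4. The can went from the mat to the round box.

I lowered each item in steps of 0.5 mm or less until light contact (about 5 N) before releasing it.

**Final position:** on the overhead picture, each item stands upright in its own box:

| Item | Offset from box centre | Turn relative to box |
|---|---|---|
| Can | about 1.2 mm | – |
| Square tin | about 1.5 mm | about 0.6° |
| Oblong tin | about 0.2 mm | about 0.4° |

**Bystanders:** the tape roll, the bottle and the blue and yellow look-alikes look unmoved in the last pictures. I judged that by eye and did not measure it.

**Checks that failed or disagreed:**
- The first final measurement of the can caught only its pull-tab. I redid it on the rim, which gave the figure above.
- The two cameras differed by up to about 3 mm when measuring the oblong tin and the can at the start.
- One corner of the square box and a few corners of the mat did not match between the two views (8–16 mm apart). I used the overall outlines for their centres instead.

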